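Couple the hitch and lock its pin

ROBOT

A 6-joint arm with a two-finger parallel gripper is mounted at the origin on the work surface. World frame = base frame: x ahead of the robot, y to its left, z up, the work surface at z = 0. Lengths are in mm, angles in degrees, forces in N, time in s.
With the tool pointing down it reaches from about 250 to 775 mm from the base axis. Payload 4 kg.
Tool frame: the origin (TCP) lies on the front face of the gripper's body, between the roots of the fingers; the fingertips stand 97 mm ahead of it and the grasp point (between the pads) lies bot.pinch_z ahead of it (bot.pinch_z is the distance from the TCP to the grasp point, in mm); z points along the fingers, x is the direction in which the jaws open and shut, and the axes are right-handed (so a half turn about z gives the same grasp; the last joint's range is limited). The gripper opens to 94 mm and grips with 3 to 60 N. Pads are 16 mm wide; open, the fingers measure 119 mm over their backs; the gripper's body (75 mm by 177 mm) begins 78 mm behind the grasp point.
Start: joints at [57.233, 4.996, 78.535, -0, 96.463, -5.907], TCP at [248.506, 490.668, 302.706] pointing down, gripper open.
Joint ranges: [-177.83, 177.83], [-43.37, 116.18], [15.69, 146.23], [-61.86, 241.86], [9.47, 152.12], [-147.06, 147.06]. Speed limits (degrees/s): [159.86, 159.86, 180, 180, 180, 180].

INTERFACE

Orientations are given as a 3x3 rotation matrix whose columns are the frame's x, y, z axes.
In Python, from bench import bot gives the robot as it stands.
- The arm moves only by the tool drive_tool, never from a script. Its arguments are lists of equal length, an entry for each row: "slide": the shift along the world's x, y, z in units of 30 mm (1.0 is 30 mm), a list of three; "rotation": the turn, a rotation vector about the world's x, y, z in units of 6 degrees (1.0 is 6 degrees), a list of three. A call has 1 to 12 rows; each row shifts and turns the commanded pose from where the row before left it; what a row does not reach is not made up. A row lasts 1/12 s, in which the tool goes at most 41.7 mm and 7.16 degrees, less where a joint would pass 70% of its speed; a pose out of reach is approached as far as the arm can. A call is refused whole if a number of a shift passes 1 or a number of a turn 1, either way. A call with a gripper value outside its range is refused whole. "gripper" is the closure, from 0 (fully open) to 1 (shut), set as the call begins (left out, the last holds). The fingers move at their own pace and stop on an object; the grip force is fixed at half the most. Time passes only in rows, so rows that do not move let the fingers close. It gives the time, the measured TCP pose, the force and the opening at its end, in the units of the state.
- bot.get_state(): the state, without advancing time (a new reading comes with each control period).
- bot.grab_frame(name): name is "side" or "top"; returns a dict with "frame" (480x640x3 uint8, red, green, blue), "range_z" (480x640 float32, mm along the optical axis (not along the pixel's ray), 0 where there is no reading), "vfov" (degrees; the focal length in pixels is half the picture's height over the tangent of half this angle, whatever the lens; pixels are square), "cx", "cy" (the principal point, pixels), "T" (4x4, takes a point from camera to world coordinates). Camera axes: x right, y up, looking along -z (the intrinsics and any distortion apply to the point x, -y, -z); pixel columns grow to the right and rows downward; lengths in mm; the calibration is good to about 2 mm. A picture is of the moment at which its call begins.
- bot.sign_off(): hands the job in, once; it reports no verdict.
Trained networks look in the newest picture that a camera, given by its name, has taken for a name from the list of things; names that differ only in an ending like _2 or _b are one class to them, and where a whole thing is asked for, a point or a joint stands for the part that bears it (a point fixed in the world has none). Each returns a list of dicts, best first, with "score" (0 to 1); they miss things now and then, are a little off and sometimes report something else, mostly with a low value. They report only what shows in the picture. A call takes as long as a camera call. They do not tell look-alikes from the thing itself.
- bot.masks_of(camera, thing): "pixels" (480x640 bool, what is visible of it).
- bot.tip_of(camera, thing): "location" ([x, y, z] in mm, in world coordinates, good to about 4 mm: a listed point, or the origin of a listed thing).
The state is a dict: "t": time; "q": joint angles; "qvel": joint speeds; "joint_efforts": joint torques, N m; "tcp_pos": TCP position; "ee_rot": TCP orientation; "force": force on the tool from outside, world axes, zero at the start; "ft_torque": the same for the moment, N m; "finger_gap": finger opening in mm.
Only numpy, scipy, OpenCV 4.12 (cv2) and the standard library are available. Lean on these libraries where they do the work, as an engineer would, in place of code of your own. Each camera call takes 0.05 s, during which the arm holds its last target. There are 200 camera calls.

TASK

On the parts counter, push the drawbar tongue fully home into the blue hitch jaw, then take the lock pin from its cradle and put it down through jaw and tongue until its collar sits flat on the jaw; the jaw's head is clamped in slots along the tongue's direction, so its hole may sit well over a centimetre off: feel for it, without hammering. Finally turn the pin so that its yellow flag lies under the yellow keeper hook, against the hook's stop wall, and let go. Leave the stock standing around where it is.

Things in the scene. Friction and masses are not known exactly. Their poses are not given: they have to be found in the camera images.
- jaw: Blue hitch jaw, bolted down by feet 196 mm wide over all (y). Origin on the counter below the nominal pin hole, z up; +x is the way the tongue is pushed (roughly away from the robot). Its head (100 mm long x, 124 wide y) has a lower cheek z 20-38 mm, slot 38-72, upper cheek 72-92, and a 24 mm round vertical hole through both, free below. The head is clamped up to 14 mm off centre along x.
- jaw_hole (a point): Nominal centre of the pin hole on the head's top face, 92 mm above the counter, fixed to the feet; axes as the jaw. The true hole, with the head, hook and tongue, lies up to 14 mm from here along the jaw's x, either way (not in y): a rigid, unreported offset, to be found by eye or by touch.
- keeper (a point): Nominal place of the flag's outer part: jaw x 0, y +49 mm, 4 mm above the head's top; axes as the jaw. Yellow hook there (mm from the hole axis): roof x -22.5 to 12.5, y 36 to 62, z 104 to 112; stop wall below it x -22.5 to -10.5, z 92 to 112. Open towards +x and towards the hole: the flag swings in from +x; its side meets the wall when it points along +y (or up to 0.1 rad beyond).
- tongue (a joint): How far the steel tongue stands out of the jaw, m: 0 is fully home (it stops, its 25 mm hole in line with the head's), at most 0.055; starts at 0.02-0.05. Slides along jaw x, about 4 N friction, no spring, stays put. Bar 44 mm wide, top at z 68 mm; at its outer (-x) end a red upright lug, 12 mm thick (x), 44 wide, top at z 112 mm, its middle 118 mm + this value from the hole axis.
- cradle: Black pin cradle fixed to the counter, base 130 x 90 x 10 mm, origin at the centre of its underside, z up; +x points roughly to the robot. An open V-trough holds the pin leaning: handle end high on the +x side, shaft sloping 35 degrees below level towards -x against an end stop.
- pin: Lock pin, 150 mm, 0.25-0.5 kg. Origin: centre of the shaft's foot, +z to the handle. Steel shaft 22 mm thick, z 0-84, foot tapering to 19 mm over 4 mm; collar 38 mm, z 84-92; red flat tab z 92-150, 30 mm wide (x), 14 thick (y); yellow flag, a bar 14 wide, 8 thick, z 84-92, out to 54 mm along +x. In the cradle the flag hangs down below the shaft and the tab's flat sides are upright.
- pin_collar (a point): Centre of the collar's underside, pin z = 84 mm; axes as the pin. At the true hole, 92 mm above the counter, when the pin is seated.
- pin_tab (a point): A point on the pin axis in the tab to grip by, pin z = 126 mm; axes as the pin.
- pin_flag (a point): Outer end of the yellow flag, 54 mm from the pin axis at pin z = 88 mm; axes as the pin.
- oil_filter: Bystander: white canister, 76 mm diameter, 83 mm tall, origin under its centre. Leave it.
- bearing_ring: Bystander: steel ring, 84 mm across, 22 mm tall, origin under its centre. Leave it.
- carton_yellow: Bystander: yellow and black carton, 110 x 60 x 50 mm, origin under its centre. Leave it.
- carton_white: Bystander: white carton with red band, 90 x 70 x 70 mm, origin under its centre. Leave it.
- carton_small: Bystander: yellow and black carton, 60 x 100 x 45 mm, origin under its centre. Leave it.
Mind the look-alikes: they are no part of the job. What is shaped like the pin but pink or purple is not meant.

How it is judged:
By the outcome, as a careful person would: the job done as asked, in the order asked, and still so for the second after the job is handed in, with the robot touching nothing.
It also fails if it takes over 72 s, if anything falls off the work surface, if the arm or the gripper's body presses on something with over 40 N, if the wrist force passes 120 N, or if a joint passes its speed limit or range.

## Working session

There is one attempt and no reset: what is moved stays moved. The work goes in short steps, Python scripts to look and compute and a tool call to move; the robot and the scene stay as the last step left them, time stands still between calls to the robot, and variables do not carry over. Pictures are saved under pics/ and viewed, about 8 in all and at most 12, crops included, and the job is handed in when it is done.

Besides the shell and the picture viewer there is one more tool, called as a command line: name --argument value ..., lists and objects as JSON in quotes. drive_tool: Moves the arm, as the interface text tells. Its arguments: {"type":"object","properties":{"slide":{"type":"array","items":{"type":"array","items":{"type":"number"}}},"rotation":{"type":"array","items":{"type":"array","items":{"type":"number"}}},"gripper":{"type":"number"}},"required":["slide","rotation"]}

```bash
ls; mkdir -p pics
cat > h.py <<'E'
from bench import bot
import numpy as np, cv2
def world(f,u,v):
    F=240/np.tan(np.radians(f['vfov']/2)); z=f['range_z'][int(v),int(u)]
    return (f['T']@[(u-f['cx'])/F*z,-(v-f['cy'])/F*z,-z,1])[:3]
def cloud(f,m=None):
    F=240/np.tan(np.radians(f['vfov']/2)); z=f['range_z'].astype(float)
    v,u=np.nonzero((z>0) if m is None else (m&(z>0))); d=z[v,u]
    P=np.stack([(u-f['cx'])/F*d,-(v-f['cy'])/F*d,-d,np.ones_like(d)],1)@f['T'].T
    return P[:,:3],u,v
E
python3 - <<'E'
from h import *
print(bot.pinch_z, bot.get_state())
for c in ('side','top'):
    f=bot.grab_frame(c); cv2.imwrite(f'pics/{c}0.png',f['frame'][:,:,::-1]); print(c,f['vfov'],f['cx'],f['cy'],np.round(f['T'],3).tolist(),[k for k in f if k not in('frame','range_z')])
    for n in ['jaw','jaw_hole','keeper','tongue','cradle','pin','pin_collar','pin_tab','pin_flag','oil_filter','bearing_ring','carton_yellow','carton_white','carton_small']:
        print(n,[(round(d['score'],2),np.round(d['location']).tolist()) for d in bot.tip_of(c,n)])
E
```

```text
pics
78.39999999999999 {'t': 0.0, 'q': array([ 5.72313082e+01,  5.04021963e+00,  7.86246615e+01,  8.09564036e-04,
        9.64616476e+01, -5.90722360e+00]), 'qvel': array([ 0.06831982,  0.05983064, -0.07883606, -0.0239659 ,  0.03640919,
        0.01899354]), 'joint_efforts': array([-9.79897304e-04, -3.40186644e+01, -3.02425110e+01,  7.15620769e-02,
        3.30560503e-02, -1.63175068e-04]), 'tcp_pos': array([248.33025007, 490.37548122, 301.49407709]), 'ee_rot': array([[ 4.51832137e-01,  8.92102159e-01, -1.20706749e-03],
       [ 8.92100275e-01, -4.51833685e-01, -1.84931207e-03],
       [-2.19516904e-03, -2.41246616e-04, -9.99997562e-01]]), 'force': array([-0.38389767, -0.49094275,  0.14670028]), 'ft_torque': array([-0.06232111,  0.00541674,  0.02167781]), 'finger_gap': 94.12526356132146}
side 45.85202677951248 324.82383786817684 239.08611847736958 [[0.972, 0.094, -0.216, 375.11], [-0.234, 0.477, -0.847, -1032.281], [0.023, 0.874, 0.485, 695.639], [0.0, 0.0, 0.0, 1.0]] ['vfov', 'cx', 'cy', 'T']
jaw [(0.76, [642.0, 198.0, -1.0])]
jaw_hole [(0.91, [641.0, 199.0, 88.0]), (0.26, [531.0, -229.0, 45.0])]
keeper [(0.65, [640.0, 248.0, 97.0])]Traceback (most recent call last):
  File "<stdin>", line 6, in <module>
ValueError: it knows: bearing_ring, carton_small, carton_white, carton_yellow, cradle, jaw, jaw_hole, keeper, oil_filter, pin, pin_collar, pin_flag, pin_tab
```

Run:
```python
from h import *
ims=[]
for c in ('side','top'):
    f=bot.grab_frame(c); cv2.imwrite(f'pics/{c}0.png',f['frame'][:,:,::-1]); print(c,f['vfov'],f['cx'],f['cy'],np.round(f['T'],3).tolist())
    np.savez(f'{c}0.npz',**f)
    for n in ['jaw','jaw_hole','keeper','cradle','pin','pin_collar','pin_tab','pin_flag','oil_filter','bearing_ring','carton_yellow','carton_white','carton_small']:
        print(n,[(round(d['score'],2),np.round(d['location']).tolist()) for d in bot.tip_of(c,n)])
```

```text
side 45.85202677951248 324.82383786817684 239.08611847736958 [[0.972, 0.094, -0.216, 375.11], [-0.234, 0.477, -0.847, -1032.281], [0.023, 0.874, 0.485, 695.639], [0.0, 0.0, 0.0, 1.0]]
jaw []
jaw_hole [(0.84, [641.0, 200.0, 88.0]), (0.37, [527.0, -226.0, 114.0])]
keeper [(0.85, [638.0, 249.0, 96.0])]
cradle [(0.64, [594.0, -225.0, -0.0])]
pin [(0.83, [437.0, -297.0, 10.0]), (0.74, [632.0, -222.0, 43.0]), (0.71, [592.0, -433.0, 9.0]), (0.6, [837.0, -111.0, 12.0])]
pin_collar [(0.92, [669.0, -402.0, 19.0]), (0.81, [563.0, -222.0, 89.0]), (0.8, [420.0, -215.0, 17.0]), (0.76, [780.0, -168.0, 18.0]), (0.62, [599.0, 8.0, -2.0])]
pin_tab [(0.95, [748.0, -200.0, 21.0]), (0.76, [704.0, -383.0, 23.0]), (0.7, [528.0, -226.0, 113.0]), (0.56, [412.0, -178.0, 21.0])]
pin_flag [(0.91, [656.0, -349.0, 6.0]), (0.87, [814.0, -209.0, 3.0]), (0.79, [532.0, -230.0, 46.0]), (0.59, [369.0, -220.0, 6.0])]
oil_filter [(0.79, [476.0, -1.0, -2.0])]
bearing_ring [(0.59, [599.0, 9.0, -0.0]), (0.55, [711.0, -20.0, 4.0])]
carton_yellow [(0.66, [715.0, -18.0, 2.0]), (0.44, [600.0, 9.0, -2.0])]
carton_white [(0.65, [
[... 587 characters left out ...]
 [590.0, -430.0, 5.0]), (0.62, [627.0, -222.0, 43.0])]
pin_collar [(0.86, [670.0, -397.0, 18.0]), (0.83, [775.0, -173.0, 19.0]), (0.76, [568.0, -228.0, 92.0]), (0.58, [425.0, -215.0, 21.0])]
pin_tab [(0.9, [704.0, -386.0, 26.0]), (0.78, [524.0, -228.0, 115.0]), (0.72, [417.0, -170.0, 27.0]), (0.59, [750.0, -205.0, 24.0])]
pin_flag [(0.78, [525.0, -235.0, 48.0]), (0.71, [373.0, -221.0, 6.0]), (0.69, [811.0, -212.0, 9.0]), (0.6, [650.0, -347.0, 13.0])]
oil_filter [(0.58, [481.0, -4.0, -2.0])]
bearing_ring [(0.85, [596.0, 8.0, -1.0])]
carton_yellow [(0.98, [717.0, -16.0, 0.0])]
carton_white [(0.85, [434.0, 419.0, -1.0])]
carton_small [(0.82, [500.0, -411.0, -0.0]), (0.61, [437.0, 418.0, -2.0])]
```

View pics/side0.png

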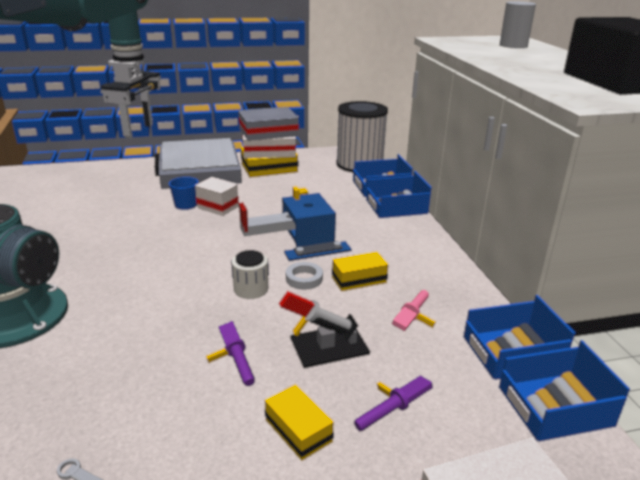

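View pics/top0.png

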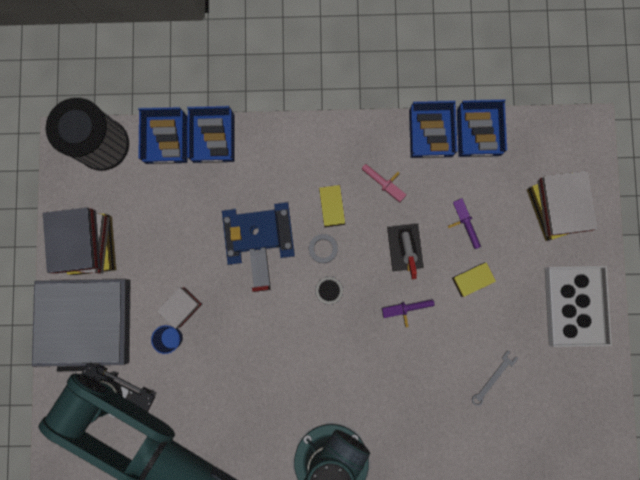

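The images show four pin shapes in the top view: purple at (408,308) and (466,224), pink at (384,183), and a steel shaft with red tab in the black cradle at (409,252). The one in the cradle fits the description. The jaw is at (258,232), with its red lug at (261,288). I'll confirm with a crop and measure.

Run:
```python
from h import *
def L(c):
    return dict(np.load(f'{c}0.npz'))
t=L('top'); s=L('side')
a=cv2.resize(t['frame'][190:300,210:310],None,fx=4,fy=4,interpolation=cv2.INTER_CUBIC)
b=cv2.resize(t['frame'][210:285,375:440],None,fx=4,fy=4,interpolation=cv2.INTER_CUBIC)
c=cv2.resize(s['frame'][280:370,270:380],None,fx=3.6,fy=3.6,interpolation=cv2.INTER_CUBIC)
d=np.zeros((600,800,3),np.uint8)
d[:440,:400]=a; d[:300,400:660]=b; d[300-24+0:300-24+324,400:796]=c[:324,:396]
cv2.imwrite('pics/crop1.png',d[:,:,::-1])
for n,f in(('top',t),('side',s)):
    P,u,v=cloud(f); col=f['frame'][v,u].astype(int); hsv=cv2.cvtColor(f['frame'],cv2.COLOR_RGB2HSV)[v,u].astype(int)
    near=(abs(P[:,0]-640)<200)&(abs(P[:,1]-200)<140)
    blue=(hsv[:,0]>95)&(hsv[:,0]<130)&(hsv[:,1]>120)
    red=((hsv[:,0]<8)|(hsv[:,0]>172))&(hsv[:,1]>120)
    yel=(hsv[:,0]>15)&(hsv[:,0]<35)&(hsv[:,1]>120)
    h=near&(P[:,2]>85)&(P[:,2]<97)&(blue)
    r=cv2.minAreaRect(P[h][:,:2].astype(np.float32)); print(n,'head',h.sum(),r,P[h].mean(0))
    near2=near&(P[:,1]>100)
    ft=near2&blue&(P[:,2]<25)&(P[:,0]>520); 
    if ft.sum()>5: print('feet',ft.sum(),cv2.minAreaRect(P[ft][:,:2].astype(np.float32)),np.median(P[ft][:,2]))
    k=near2&red&(P[:,0]>480)&(P[:,2]>40); print('lug',k.sum(),P[k].min(0),P[k].max(0),P[k].mean(0))
    k=near2&yel&(P[:,2]>85); print('hook',k.sum(),P[k].min(0),P[k].max(0),P[k].mean(0))
    p=(abs(P[:,0]-570)<100)&(abs(P[:,1]+225)<35)&red&(P[:,2]>60)
    Q=P[p];print('tab',p.sum(),Q.min(0),Q.max(0),Q.mean(0))
    u_,S,V=np.linalg.svd(Q-Q.mean(0));print('axis',V[0],S)
    p=(abs(P[:,0]-570)<130)&(abs(P[:,1]+225)<60)&(P[:,2]>4)&(P[:,2]<18); print('base',cv2.minAreaRect(P[p][:,:2].astype(np.float32)))
```

```text
top head 1124 ((646.4412841796875, 197.64572143554688), (100.99267578125, 124.00599670410156), 6.243268966674805) [644.84855104 192.81074072  91.53118926]
feet 271 ((645.7034912109375, 199.1981201171875), (152.9906005859375, 189.925048828125), 6.331065654754639) 7.728391990604678
lug 42 [481.64692915 158.221313    99.09523696] [489.75646441 199.41526512 118.97209355] [484.54521057 177.21261439 111.26347118]
hook 118 [618.280469   232.09489141  95.58915224] [652.35634088 259.91220905 128.21640735] [634.16369292 245.92089983 114.33783645]
tab 110 [ 503.03479706 -237.23298104  104.2539563 ] [ 560.09442475 -222.51568475  146.80853742] [ 532.43424936 -229.8650535   125.65757336]
axis [-0.93104899 -0.08083476  0.35582794] [179.89573636  70.52056258  38.90697989]
base ((570.2118530273438, -225.0936737060547), (119.74433135986328, 259.599365234375), 89.89116668701172)
side head 881 ((642.5198974609375, 195.3935546875), (100.56639099121094, 125.4788818359375), 6.567007541656494) [641.6890257  188.3978526   90.09137708]
feet 319 ((651.7859497070312, 123.4085922241211), (154.67916870117188, 45.31386947631836), 1.2703654766082764) 7.727215422986319
lug 86 [480.04276512 154.41499055  58.54834   ] [487.61566085 198.66486946 113.5807281 ] [483.74136338 164.32223551  90.92002614]
hook 108 [615.18064169 227.97275572  94.678479  ] [650.49839629 261.84296476 119.3856296 ] [629.36940927 240.65469149 109.55183389]
tab 473 [ 501.35058551 -241.58723238   86.22760413] [ 560.92395098 -222.99037483  139.21319712] [ 530.00438834 -235.39990968  115.49356952]
axis [ 0.83528069  0.05472974 -0.54709307] [373.23475559 179.06266329  62.03631723]
base ((548.6314086914062, -229.09780883789062), (222.94456481933594, 95.2506332397461), 4.021950721740723)
```

View pics/crop1.png

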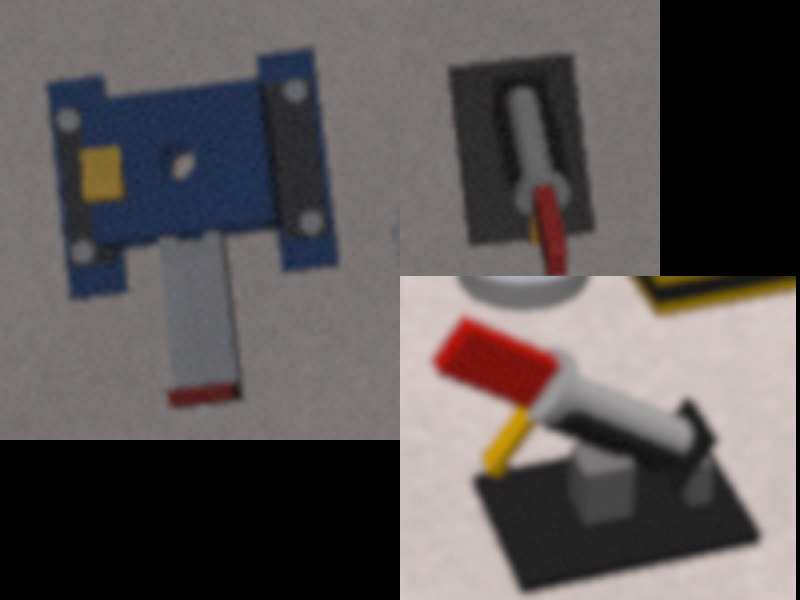

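The crop shows the steel pin with red tab lying in the black cradle, with its flag hanging down, so this is the real one. The jaw is yawed about 6.4°, with the hole at crop (180,162) and the lug at (205,395). I'll approach the lug with the jaws opening along the tongue.

drive_tool --slide '[[0.717,-0.944,0],[0.717,-0.944,0],[0.717,-0.944,0],[0.717,-0.944,0],[0.717,-0.944,0],[0.717,-0.944,0],[0.717,-0.944,0],[0.717,-0.944,0],[0.717,-0.944,0],[0.717,-0.944,0],[0.717,-0.944,0]]' --rotation '[[0,0,-0.859],[0,0,-0.859],[0,0,-0.859],[0,0,-0.859],[0,0,-0.859],[0,0,-0.859],[0,0,-0.859],[0,0,-0.859],[0,0,-0.859],[0,0,-0.859],[0,0,-0.859]]' --gripper 0

```text
t: 2.52
tcp_pos: [485.9, 177.6, 302.9]
ee_rot: [[0.994, 0.108, 0.001], [0.108, -0.994, 0.0], [0.001, -0.0, -1.0]]
force: [-0.5, 1.2, -0.4]
finger_gap: 93.6
```

Run:
```python
from h import *
t=dict(np.load('top0.npz'))
F=240/np.tan(np.radians(t['vfov']/2))
def onz(u,v,z):
    d=t['T'][:3,:3]@[(u-t['cx'])/F,-(v-t['cy'])/F,-1]; o=t['T'][:3,3]; return o+d*(z-o[2])/d[2]
print('hole',onz(255,230.6,92)); 
hsv=cv2.cvtColor(t['frame'],cv2.COLOR_RGB2HSV).astype(int)
# head-top outline: blue, hole = non-blue blob
sub=t['frame'][222:240,246:264].astype(int); print((sub[:,:,2]-sub[:,:,0]))
m=((hsv[...,0]<8)|(hsv[...,0]>172))&(hsv[...,1]>110); v,u=np.nonzero(m[280:295,240:280]); print('lugpix',u.min()+240,u.max()+240,v.min()+280,v.max()+280,onz(u.mean()+240,v.mean()+280,112))
s=bot.get_state(); print(s['t'],s['tcp_pos'],s['ee_rot'].round(3).tolist(),s['q'].round(1),s['force'])
```

```text
hole [642.83281228 194.6750474   92.        ]
[[42 45 45 46 45 44 45 45 41 44 42 45 47 42 43 43 44 46]
 [43 44 42 43 43 44 45 45 40 46 44 46 45 49 44 48 43 44]
 [43 47 44 45 42 42 43 41 38 43 45 41 42 43 42 43 44 45]
 [40 45 48 41 45 40 40 35 37 41 46 44 44 43 45 44 51 44]
 [45 43 45 45 39 34 31 25 33 37 39 39 43 43 46 45 44 45]
 [43 45 42 43 38 29 33 35 37 35 29 31 36 42 45 43 52 45]
 [42 44 42 39 26 32 43 38 24 17 11 13 29 41 47 46 47 43]
 [47 44 42 35 27 38 41 26  8 -1 -2  1 19 37 45 44 45 45]
 [43 49 41 38 27 42 34  9 -6 -6 -8 -2 15 36 44 48 43 46]
 [46 44 46 38 34 38 26  2 -5 -7 -5  1 20 39 45 47 44 48]
 [43 44 44 40 36 29 23  3 -5 -9 -3  9 28 42 42 46 47 46]
 [43 42 46 39 39 39 21  5 -3 -2  8 22 41 46 46 47 45 45]
 [43 44 47 44 43 39 33 18  9 13 26 42 44 46 44 43 44 45]
 [44 42 44 40 44 45 41 42 36 36 43 45 47 49 46 45 45 46]
 [41 47 43 47 47 44 46 46 43 48 47 45 42 47 45 44 49 49]
 [45 44 44 45 43 46 43 45 44 44 43 42 43 47 42 47 44 46]
 [43 44 42 44 44 44 45 44 47 46 46 47 46 47 46 47 44 46]
 [42 45 42 44 46 44 45 45 45 43 44 46 46 45 46 45 49 47]]
lugpix 253 268 286 290 [484.06182099 178.34123362 112.        ]
2.5167 [485.88005058 177.55886458 302.94056137] [[0.994, 0.108, 0.001], [0.108, -0.994, 0.0], [0.001, -0.0, -1.0]] [13.8  0.8 82.9  0.  96.3  7.6] [-0.47551976  1.15415608 -0.35922879]
```

drive_tool --slide '[[0,0.05,-0.85],[0,0,-0.85],[0,0,-0.85],[0,0,-0.85],[0,0,-0.83],[0,0,0]]' --rotation '[[0,0,0],[0,0,0],[0,0,0],[0,0,0],[0,0,0],[0,0,0]]'

```text
t: 3.02
tcp_pos: [482.2, 179.8, 170.0]
ee_rot: [[0.994, 0.112, -0.011], [0.112, -0.994, -0.003], [-0.011, 0.002, -1.0]]
force: [-0.5, -0.6, -0.7]
finger_gap: 93.9
```

drive_tool --slide '[[0,0,0],[0,0,0],[0,0,0],[0,0,0],[0,0,0],[0,0,0],[0,0,0],[0,0,0],[0,0,0],[0,0,0]]' --rotation '[[0,0,0],[0,0,0],[0,0,0],[0,0,0],[0,0,0],[0,0,0],[0,0,0],[0,0,0],[0,0,0],[0,0,0]]' --gripper 1

```text
t: 3.85
tcp_pos: [485.1, 180.6, 175.8]
ee_rot: [[0.994, 0.112, -0.0], [0.112, -0.994, -0.0], [-0.0, 0.0, -1.0]]
force: [-0.2, -0.3, 0.7]
finger_gap: 30.9
```

drive_tool --slide '[[0,0,0],[0,0,0],[0,0,0],[0,0,0],[0,0,0]]' --rotation '[[0,0,0],[0,0,0],[0,0,0],[0,0,0],[0,0,0]]'

```text
t: 4.27
tcp_pos: [484.9, 180.6, 175.7]
ee_rot: [[0.994, 0.112, -0.001], [0.112, -0.994, -0.0], [-0.001, 0.0, -1.0]]
force: [-0.5, -0.4, 0.0]
finger_gap: 11.7
```

drive_tool --slide '[[0.165,0.018,0],[0.165,0.018,0],[0.165,0.018,0],[0.165,0.018,0],[0.165,0.018,0],[0.165,0.018,0],[0,0,0],[0,0,0]]' --rotation '[[0,0,0],[0,0,0],[0,0,0],[0,0,0],[0,0,0],[0,0,0],[0,0,0],[0,0,0]]'

```text
t: 4.93
tcp_pos: [516.0, 184.0, 175.7]
ee_rot: [[0.994, 0.112, 0.002], [0.112, -0.994, 0.0], [0.003, -0.0, -1.0]]
force: [2.5, 1.2, -0.8]
finger_gap: 11.8
```

drive_tool --slide '[[0.1,0.011,0],[0.1,0.011,0],[0.1,0.011,0],[0.07,0.008,0],[0,0,0],[0,0,0]]' --rotation '[[0,0,0],[0,0,0],[0,0,0],[0,0,0],[0,0,0],[0,0,0]]'

```text
t: 5.43
tcp_pos: [526.3, 185.1, 175.7]
ee_rot: [[0.994, 0.112, 0.001], [0.112, -0.994, 0.0], [0.001, 0.0, -1.0]]
force: [-1.8, -1.0, -0.5]
finger_gap: 11.4
```

drive_tool --slide '[[0.04,0.0045,0],[0.04,0.0045,0],[0.04,0.0045,0],[0,0,0],[0,0,0]]' --rotation '[[0,0,0],[0,0,0],[0,0,0],[0,0,0],[0,0,0]]'

```text
t: 5.85
tcp_pos: [528.7, 185.4, 175.7]
ee_rot: [[0.994, 0.112, -0.002], [0.112, -0.994, -0.001], [-0.002, 0.0, -1.0]]
force: [-7.5, -1.2, 3.3]
finger_gap: 11.9
```

drive_tool --slide '[[0.04,0.0045,0],[0.04,0.0045,0],[0,0,0],[0,0,0]]' --rotation '[[0,0,0],[0,0,0],[0,0,0],[0,0,0]]'

```text
t: 6.18
tcp_pos: [529.1, 185.5, 175.7]
ee_rot: [[0.994, 0.113, -0.008], [0.113, -0.994, -0.002], [-0.008, 0.001, -1.0]]
force: [-14.3, -3.2, 5.5]
finger_gap: 12.0
```

drive_tool --slide '[[0.04,0.0045,0],[0.04,0.0045,0],[0,0,0],[0,0,0]]' --rotation '[[0,0,0],[0,0,0],[0,0,0],[0,0,0]]'

```text
t: 6.52
tcp_pos: [529.6, 185.6, 175.7]
ee_rot: [[0.993, 0.113, -0.013], [0.113, -0.994, -0.003], [-0.014, 0.001, -1.0]]
force: [-21.0, -4.5, 10.1]
finger_gap: 11.9
```

drive_tool --slide '[[-0.08,-0.009,0],[0,0,0],[0,0,0],[0,0,0],[0,0,0.3],[0,0,0.6],[0,0,0.6],[0,0,0.2]]' --rotation '[[0,0,0],[0,0,0],[0,0,0],[0,0,0],[0,0,0],[0,0,0],[0,0,0.8],[0,0,1]]' --gripper 0.2

```text
t: 7.18
tcp_pos: [533.5, 186.1, 230.7]
ee_rot: [[0.954, 0.301, 0.006], [0.301, -0.954, 0.001], [0.007, 0.0, -1.0]]
force: [0.3, -0.9, -0.7]
finger_gap: 62.1
```

drive_tool --slide '[[0,0,0],[0,0,0],[0,0,0],[0,0,0],[0,0,0],[0,0,0],[0,0,0],[0,0,0],[0,0,0],[0,0,0],[0,0,0],[0,0,0]]' --rotation '[[0,0,1],[0,0,1],[0,0,1],[0,0,1],[0,0,1],[0,0,1],[0,0,1],[0,0,1],[0,0,1],[0,0,1],[0,0,1],[0,0,1]]'

```text
t: 8.18
tcp_pos: [532.6, 185.8, 227.7]
ee_rot: [[0.008, 1.0, 0.002], [1.0, -0.008, 0.0], [0.0, 0.002, -1.0]]
force: [-0.3, 0.5, 0.5]
finger_gap: 75.3
```

drive_tool --slide '[[0,0,0],[0,0,-0.4],[0,0,-0.5],[0,0,-0.5],[0,0,-0.3],[0,0,0],[0,0,0]]' --rotation '[[0,0,1],[0,0,0.2],[0,0,0],[0,0,0],[0,0,0],[0,0,0],[0,0,0]]'

```text
t: 8.77
tcp_pos: [531.8, 185.7, 175.1]
ee_rot: [[-0.111, 0.994, -0.001], [0.994, 0.111, -0.0], [-0.0, -0.001, -1.0]]
force: [0.7, -0.1, 0.6]
finger_gap: 75.2
```

drive_tool --slide '[[0,0,0],[0,0,0],[0,0,0],[0,0,0],[0,0,0],[0,0,0],[0,0,0]]' --rotation '[[0,0,0],[0,0,0],[0,0,0],[0,0,0],[0,0,0],[0,0,0],[0,0,0]]' --gripper 1

```text
t: 9.35
tcp_pos: [532.0, 187.5, 176.4]
ee_rot: [[-0.113, 0.994, 0.001], [0.994, 0.113, 0.004], [0.004, 0.001, -1.0]]
force: [-0.3, 5.0, 0.6]
finger_gap: 43.6
```

drive_tool --slide '[[0.008,0.07,0],[0,0,0],[0,0,0],[0,0,0]]' --rotation '[[0,0,0],[0,0,0],[0,0,0],[0,0,0]]'

```text
t: 9.68
tcp_pos: [532.1, 187.9, 176.4]
ee_rot: [[-0.112, 0.994, 0.0], [0.994, 0.112, 0.0], [0.0, 0.0, -1.0]]
force: [-2.7, -0.6, 3.9]
finger_gap: 43.7
```

Run:
```python
from h import *
s=bot.get_state(); print(s['t'],s['tcp_pos'],s['ee_rot'].round(4).tolist(),s['q'].round(1),s['force'],s['ft_torque'])
f=bot.grab_frame('side'); np.savez('side1.npz',**f)
# yaw of the head from depth, both cams: fit edges via head-top plane
for n in('top0','side0'):
    f=dict(np.load(n+'.npz')); P,u,v=cloud(f); hsv=cv2.cvtColor(f['frame'],cv2.COLOR_RGB2HSV)[v,u].astype(int)
    m=(abs(P[:,0]-645)<75)&(abs(P[:,1]-198)<80)&(abs(P[:,2]-91.5)<3)&(hsv[:,0]>95)&(hsv[:,0]<130)&(hsv[:,1]>110)
    Q=P[m][:,:2]
    for th in (5.4,5.9,6.4,6.9,7.4):
        c,s_=np.cos(np.radians(th)),np.sin(np.radians(th)); R=Q@np.array([[c,-s_],[s_,c]])
        lo=np.percentile(R,1.5,axis=0); hi=np.percentile(R,98.5,axis=0); print(n,th,(hi-lo).round(1),((hi+lo)/2@np.array([[c,s_],[-s_,c]])).round(1))
    # cradle pin: tab upper part & shaft points
    p=(P[:,0]>495)&(P[:,0]<660)&(abs(P[:,1]+225)<45)&(P[:,2]>30)
    Q=P[p]; r=((hsv[p,0]<8)|(hsv[p,0]>172))&(hsv[p,1]>110)
    g=hsv[p,1]<60
    for x in range(500,660,10):
        for nm,k in(('red',r),('grey',g&(hsv[p,2]>80))):
            a=Q[k&(abs(Q[:,0]-x)<5)]
            if len(a)>3: print(x,nm,len(a),'y',a[:,1].min().round(1),a[:,1].max().round(1),'z',a[:,2].min().round(1),np.percentile(a[:,2],90).round(1))
```

```text
9.6833 [532.07298756 187.86967687 176.36581341] [[-0.1121, 0.9937, 0.0], [0.9937, 0.1121, 0.0004], [0.0004, 0.0001, -1.0]] [ 13.7  10.1  87.3   0.   82.5 -82.8] [-2.68684405 -0.56089354  3.9198364 ] [ 0.3758118   0.44703615 -0.01248845]
top0 5.4 [ 93.6 119.7] [644.2 197.4]
top0 5.9 [ 93.3 119.8] [644.3 197.1]
top0 6.4 [ 93.4 119.9] [644.2 197.3]
top0 6.9 [ 93.4 120.3] [644.1 197.1]
top0 7.4 [ 93.3 119.9] [644.3 197.2]
500 red 4 y -237.2 -229.0 z 118.6 122.0
510 red 17 y -236.9 -225.9 z 118.1 132.1
520 red 22 y -238.6 -225.1 z 128.2 140.0
530 red 22 y -237.2 -224.2 z 110.9 136.3
540 red 20 y -237.0 -223.6 z 104.3 129.3
550 red 21 y -235.2 -222.5 z 108.3 124.3
550 grey 9 y -242.6 -212.3 z 82.2 92.9
560 red 9 y -234.3 -223.5 z 106.9 117.1
560 grey 26 y -244.8 -212.5 z 86.1 105.2
570 grey 30 y -240.7 -216.7 z 92.0 110.4
580 grey 21 y -233.6 -218.8 z 81.2 93.1
590 grey 20 y -231.2 -216.9 z 74.4 88.1
600 grey 20 y -231.8 -218.5 z 69.4 80.9
610 grey 18 y -231.7 -216.6 z 59.2 74.8
620 grey 17 y -229.2 -216.9 z 44.4 67.6
630 grey 17 y -230.0 -216.1 z 48.6 57.6
side0 5.4 [ 96.2 118.8] [642.2 1
[... 305 characters left out ...]
.6 z 105.9 111.3
520 red 99 y -241.0 -225.8 z 100.4 134.9
520 grey 5 y -239.4 -235.2 z 98.5 103.6
530 red 103 y -239.8 -225.7 z 94.0 127.9
530 grey 6 y -238.6 -235.4 z 92.5 96.9
540 red 86 y -239.3 -223.0 z 90.3 121.4
550 red 79 y -237.8 -223.4 z 86.2 115.6
550 grey 36 y -248.7 -230.5 z 67.9 91.7
560 red 22 y -236.0 -223.6 z 98.7 109.3
560 grey 86 y -248.8 -213.8 z 61.8 106.4
570 grey 78 y -244.6 -214.1 z 35.6 105.3
580 grey 101 y -240.2 -214.1 z 38.4 87.3
590 grey 78 y -239.0 -221.5 z 37.9 81.0
600 grey 59 y -237.8 -219.1 z 34.5 75.0
610 grey 46 y -237.1 -218.6 z 52.5 67.8
620 grey 44 y -233.7 -218.2 z 46.9 60.3
630 grey 48 y -233.4 -202.2 z 42.2 53.9
640 grey 20 y -239.7 -202.1 z 31.0 53.5
```

drive_tool --slide '[[0,0,0],[0,0,0],[0,0,0],[0,0,0.5],[0,0,1],[0,0,1],[-0.26,-0.92,0],[-0.26,-0.92,0],[-0.26,-0.92,0],[-0.26,-0.92,0],[-0.26,-0.92,0],[-0.26,-0.92,0]]' --rotation '[[0,0,0],[0,0,0],[0,0,0],[0,0,0],[0,0,0],[0,0,0],[0,0,-0.05],[0,0,-0.05],[0,0,-0.05],[0,0,-0.05],[0,0,-0.05],[0,0,-0.05]]' --gripper 0.2

```text
t: 10.73
tcp_pos: [484.9, 21.1, 250.5]
ee_rot: [[-0.081, 0.997, 0.0], [0.997, 0.081, -0.0], [-0.0, 0.0, -1.0]]
force: [0.6, -1.1, -0.5]
finger_gap: 75.4
```

drive_tool --slide '[[-0.26,-0.92,0],[-0.26,-0.92,0],[-0.26,-0.92,0],[-0.26,-0.92,0],[-0.26,-0.92,0],[-0.26,-0.92,0],[-0.26,-0.92,0],[-0.26,-0.92,0],[-0.26,-0.92,0],[0,0,0],[0,0,0],[0,0,0]]' --rotation '[[0.08,-0.996,0],[0.08,-0.996,0],[0.08,-0.996,0],[0.08,-0.996,0],[0.08,-0.996,0],[0.08,-0.996,0],[0.08,-0.996,0],[0.08,-0.996,0],[0.08,-0.996,0],[0.01,-0.1,0],[0,0,0],[0,0,0]]'

```text
t: 11.73
tcp_pos: [447.8, -167.7, 286.7]
ee_rot: [[0.004, 0.637, 0.77], [1.0, -0.005, -0.001], [0.003, 0.77, -0.637]]
force: [0.6, -0.1, 0.0]
finger_gap: 75.1
```

Run:
```python
from h import *
s=bot.get_state(); print(s['t'],s['tcp_pos'],s['ee_rot'].round(3).tolist(),s['q'].round(1),s['force'],s['finger_gap'])
```

```text
11.7333 [ 447.76860972 -167.73156877  286.70894537] [[0.004, 0.637, 0.77], [1.0, -0.005, -0.001], [0.003, 0.77, -0.637]] [ -44.3  -26.6  117.2   40.4   56.  -147. ] [ 0.63893687 -0.05178538  0.0462646 ] 75.1254425174028
```

Joint 6 is at its limit in this orientation, so I'll roll the tool half a turn, use the equivalent grasp, and regrip later for the turning.

drive_tool --slide '[[0,0,0],[0,0,0],[0,0,0],[0,0,0],[0,0,0],[0,0,0],[0,0,0],[0,0,0],[0,0,0],[0,0,0],[0,0,0],[0,0,0]]' --rotation '[[0.888,0,-0.735],[0.888,0,-0.735],[0.888,0,-0.735],[0.888,0,-0.735],[0.888,0,-0.735],[0.888,0,-0.735],[0.888,0,-0.735],[0.888,0,-0.735],[0.888,0,-0.735],[0.888,0,-0.735],[0.888,0,-0.735],[0.888,0,-0.735]]'

```text
t: 12.73
tcp_pos: [448.2, -167.4, 286.4]
ee_rot: [[0.637, 0.071, 0.767], [0.111, -0.994, -0.0], [0.762, 0.086, -0.641]]
force: [-0.0, 0.6, -0.3]
finger_gap: 75.4
```

drive_tool --slide '[[-0.1,-0.2,-0.1],[-0.1,-0.2,-0.1],[-0.1,-0.2,-0.1],[-0.1,-0.2,-0.1],[-0.1,-0.2,-0.1],[-0.1,-0.2,-0.1],[-0.1,-0.2,-0.1],[-0.1,-0.2,-0.1],[-0.1,-0.2,-0.1],[-0.1,-0.2,-0.1],[-0.1,-0.2,-0.1],[-0.1,-0.2,-0.1]]' --rotation '[[0.888,0,-0.735],[0.888,0,-0.735],[0.888,0,-0.735],[0.888,0,-0.735],[0.888,0,-0.735],[0.888,0,-0.735],[0.888,0,-0.735],[0.888,0,-0.735],[0.888,0,-0.735],[0.888,0,-0.735],[0.888,0,-0.735],[0.888,0,-0.735]]'

```text
t: 13.73
tcp_pos: [412.1, -239.7, 250.4]
ee_rot: [[0.152, -0.624, 0.767], [-0.973, -0.232, 0.005], [0.175, -0.747, -0.642]]
force: [0.5, -0.9, 0.2]
finger_gap: 75.4
```

```bash
cat > rv.py <<'E'
from h import *
from scipy.spatial.transform import Rotation as R
def show(target=None):
    s=bot.get_state(); print(round(s['t'],2),s['tcp_pos'].round(1),s['ee_rot'].round(3).tolist(),s['q'].round(1),s['force'].round(1),round(s['finger_gap'],1))
    if target is not None: print('rotvec deg',np.degrees(R.from_matrix(target@s['ee_rot'].T).as_rotvec()).round(2))
    return s
def tool(z,x):
    z=np.array(z,float);z/=np.linalg.norm(z);x=np.array(x,float);x-=z*(x@z);x/=np.linalg.norm(x);return np.c_[x,np.cross(z,x),z]
E
python3 -c "
from rv import *
c,s=np.cos(np.radians(35)),np.sin(np.radians(35)); y=np.radians(4.6)
show(tool([c*np.cos(y),c*np.sin(y),-s],[np.sin(y),-np.cos(y),0]))"
```

```text
13.73 [ 412.1 -239.7  250.4] [[0.152, -0.624, 0.767], [-0.973, -0.232, 0.005], [0.175, -0.747, -0.642]] [-57.9 -21.6 118.2  47.8  61.7   3.2] [ 0.5 -0.9  0.2] 75.4
rotvec deg [10.65 -4.45 -3.77]
```

drive_tool --slide '[[0,0.05,-0.3],[0,0.05,-0.5],[0,0,-0.6],[0,0,-0.5],[0,0,0],[0,0,0]]' --rotation '[[0.888,-0.371,-0.314],[0.888,-0.371,-0.314],[0,0,0],[0,0,0],[0,0,0],[0,0,0]]'

```text
t: 14.23
tcp_pos: [412.1, -236.3, 193.2]
ee_rot: [[0.082, -0.572, 0.816], [-0.997, -0.049, 0.066], [0.003, -0.819, -0.574]]
force: [0.1, 0.4, 0.6]
finger_gap: 75.6
```

```bash
python3 -c "
from rv import *
c,s=np.cos(np.radians(35)),np.sin(np.radians(35)); y=np.radians(4.6)
st=show(tool([c*np.cos(y),c*np.sin(y),-s],[np.sin(y),-np.cos(y),0]))
print('pinch',st['tcp_pos']+st['ee_rot'][:,2]*bot.pinch_z)
f=bot.grab_frame('side'); g=cv2.resize(f['frame'][200:400,180:420],None,fx=3,fy=3,interpolation=cv2.INTER_CUBIC); cv2.imwrite('pics/pre.png',g[:,:,::-1])
for n in('pin_tab','pin_collar','pin'): print(n,[(round(d['score'],2),np.round(d['location']).tolist()) for d in bot.tip_of('side',n)])
"
```

```text
14.23 [ 412.1 -236.3  193.2] [[0.082, -0.572, 0.816], [-0.997, -0.049, 0.066], [0.003, -0.819, -0.574]] [-61.  -16.4 123.7  59.1  60.4  -1.3] [0.1 0.4 0.6] 75.6
rotvec deg [ 0.15  0.01 -0.12]
pinch [ 476.09597626 -231.12143018  148.22061301]
pin_tab [(0.92, [705.0, -383.0, 24.0]), (0.87, [415.0, -177.0, 27.0]), (0.81, [529.0, -226.0, 115.0]), (0.67, [748.0, -201.0, 21.0]), (0.2, [632.0, -221.0, 44.0])]
pin_collar [(0.75, [424.0, -217.0, 16.0]), (0.71, [779.0, -168.0, 18.0]), (0.68, [562.0, -224.0, 90.0]), (0.59, [671.0, -402.0, 22.0])]
pin [(0.69, [592.0, -434.0, 8.0]), (0.61, [838.0, -110.0, 14.0]), (0.58, [630.0, -220.0, 46.0]), (0.58, [437.0, -300.0, 9.0])]
```

View pics/pre.png

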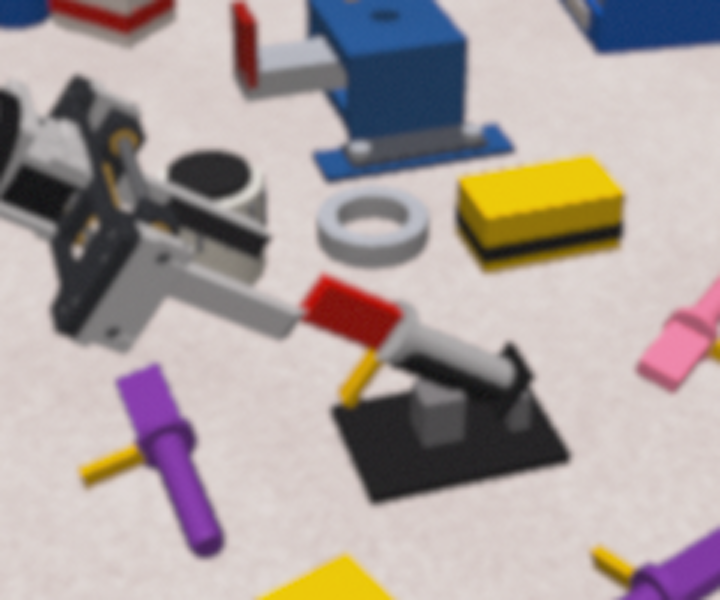

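The frame shows the gripper in line with the red tab (crop 350,310) of the steel pin. I'll go in and grip.

drive_tool --slide '[[0.34,0.03,-0.23],[0.34,0.03,-0.23],[0.34,0.03,-0.23],[0.34,0.03,-0.23],[0.34,0.03,-0.23],[0,0,0],[0,0,0],[0,0,0]]' --rotation '[[0,0,0],[0,0,0],[0,0,0],[0,0,0],[0,0,0],[0,0,0],[0,0,0],[0,0,0]]'

```text
t: 15.1
tcp_pos: [463.0, -232.9, 160.8]
ee_rot: [[0.081, -0.569, 0.818], [-0.997, -0.052, 0.062], [0.007, -0.821, -0.571]]
force: [-0.1, -0.3, 0.2]
finger_gap: 75.2
```

drive_tool --slide '[[0,0,0],[0,0,0],[0,0,0],[0,0,0],[0,0,0],[0,0,0],[0,0,0],[0,0,0],[0,0,0],[0,0,0],[0,0,0]]' --rotation '[[0,0,0],[0,0,0],[0,0,0],[0,0,0],[0,0,0],[0,0,0],[0,0,0],[0,0,0],[0,0,0],[0,0,0],[0,0,0]]' --gripper 1

```text
t: 16.02
tcp_pos: [463.1, -233.6, 160.3]
ee_rot: [[0.079, -0.57, 0.818], [-0.997, -0.051, 0.06], [0.007, -0.82, -0.572]]
force: [1.4, -2.3, -0.7]
finger_gap: 13.8
```

drive_tool --slide '[[0,0,0.2],[0,0,0.4],[0,0,0.7],[0,0,0.8],[0,0,0.8],[0,0,0.5],[0,0,0.5],[0,0,0.5],[0,0,0.5],[0,0,0.5],[0,0,0.4],[0,0,0.2]]' --rotation '[[0,0,0],[0,0,0],[0,0,0],[0,0,0],[0,0,0],[-0.06,0.85,0],[-0.06,0.85,0],[-0.06,0.85,0],[-0.06,0.85,0],[-0.06,0.85,0],[-0.06,0.85,0],[-0.06,0.85,0]]'

```text
t: 17.02
tcp_pos: [462.4, -232.3, 341.7]
ee_rot: [[0.081, -0.942, 0.325], [-0.997, -0.076, 0.027], [-0.001, -0.326, -0.945]]
force: [-0.2, -0.4, -2.4]
finger_gap: 13.8
```

```bash
python3 -c "
from rv import *
y=np.radians(4.6)
st=show(tool([0,0,-1],[np.sin(y),-np.cos(y),0]))
"
```

```text
17.02 [ 462.4 -232.3  341.7] [[0.081, -0.942, 0.325], [-0.997, -0.076, 0.027], [-0.001, -0.326, -0.945]] [-39.4  -8.2  88.6  13.2  85.8  46.6] [-0.2 -0.4 -2.4] 13.8
rotvec deg [-1.56 18.98 -0.05]
```

drive_tool --slide '[[0,0.3,0],[0.25,0.6,0],[0.25,0.6,0],[0.25,0.6,0],[0.25,0.6,0],[0.25,0.6,0],[0.25,0.6,0],[0.25,0.6,0],[0.25,0.6,0],[0.25,0.6,0],[0.25,0.6,0],[0.25,0.6,0]]' --rotation '[[-0.065,0.79,0],[-0.065,0.79,0],[-0.065,0.79,0],[-0.065,0.79,0],[0,0,1],[0,0,1],[0,0,1],[0,0,1],[0,0,1],[0,0,1],[0,0,1],[0,0,1]]'

```text
t: 18.02
tcp_pos: [544.9, -24.5, 338.9]
ee_rot: [[0.798, -0.603, -0.002], [-0.603, -0.798, 0.005], [-0.004, -0.003, -1.0]]
force: [0.5, 0.2, -4.3]
finger_gap: 13.8
```

drive_tool --slide '[[0.25,0.6,0],[0.25,0.6,0],[0.25,0.6,0],[0.25,0.6,0],[0.25,0.6,0],[0.25,0.6,0],[0.25,0.6,0],[0.25,0.6,0],[0.25,0.6,0],[0.25,0.6,0],[0.25,0.6,0],[0.25,0.6,0]]' --rotation '[[0,0,1],[0,0,1],[0,0,1],[0,0,1],[0,0,1],[0,0,1],[0,0,1],[0,0,1],[0,0,1],[0,0,1],[0,0,1],[0,0,1]]'

```text
t: 19.02
tcp_pos: [635.0, 191.3, 338.5]
ee_rot: [[0.82, 0.573, -0.008], [0.573, -0.82, 0.003], [-0.005, -0.007, -1.0]]
force: [0.5, 0.1, -3.1]
finger_gap: 13.8
```

drive_tool --slide '[[0,0,-0.1],[0,0,-0.1],[0,0,-0.1],[0,0,-0.1],[0,0,-0.1],[0,0,-0.1],[0,0,0],[0,0,0],[0,0,0],[0,0,0],[0,0,0],[0,0,0]]' --rotation '[[0,0,1],[0,0,1],[0,0,1],[0,0,1],[0,0,1],[0,0,1],[0,0,1],[0,0,1],[0,0,1],[0,0,1],[0,0,0.9],[0,0,0]]'

```text
t: 20.02
tcp_pos: [634.7, 190.4, 320.6]
ee_rot: [[-0.176, 0.984, -0.009], [0.984, 0.176, -0.003], [-0.001, -0.009, -1.0]]
force: [-0.7, 0.8, -2.7]
finger_gap: 13.8
```

```bash
python3 -c "
from rv import *
y=np.radians(100)
st=show(tool([0,0,-1],[np.cos(y),np.sin(y),0]))
d=np.zeros((600,800,3),np.uint8)
f=bot.grab_frame('side'); np.savez('side2.npz',**f); g=cv2.resize(f['frame'][90:260,210:400],None,fx=3.4,fy=3.4,interpolation=cv2.INTER_CUBIC); cv2.imwrite('pics/carry.png',g[:,:,::-1])
for n in('pin_collar','pin','pin_flag','jaw_hole'): print(n,[(round(d['score'],2),np.round(d['location']).tolist()) for d in bot.tip_of('side',n)])
"
```

```text
20.02 [634.7 190.4 320.6] [[-0.176, 0.984, -0.009], [0.984, 0.176, -0.003], [-0.001, -0.009, -1.0]] [ 1.180e+01  1.990e+01  5.880e+01 -1.000e-01  1.018e+02 -8.830e+01] [-0.7  0.8 -2.7] 13.8
rotvec deg [ 0.16 -0.5  -0.13]
pin_collar [(0.85, [780.0, -167.0, 16.0]), (0.8, [418.0, -219.0, 17.0]), (0.78, [634.0, 193.0, 199.0]), (0.66, [671.0, -400.0, 17.0])]
pin [(0.82, [436.0, -298.0, 9.0]), (0.78, [591.0, -434.0, 7.0]), (0.74, [635.0, 188.0, 116.0]), (0.62, [836.0, -115.0, 11.0]), (0.58, [635.0, 193.0, 194.0]), (0.39, [596.0, -224.0, -2.0])]
pin_flag [(0.6, [816.0, -213.0, 2.0]), (0.6, [368.0, -220.0, 4.0]), (0.58, [690.0, 201.0, 200.0]), (0.58, [656.0, -348.0, 3.0])]
jaw_hole [(0.75, [642.0, 199.0, 90.0])]
```

View pics/carry.png

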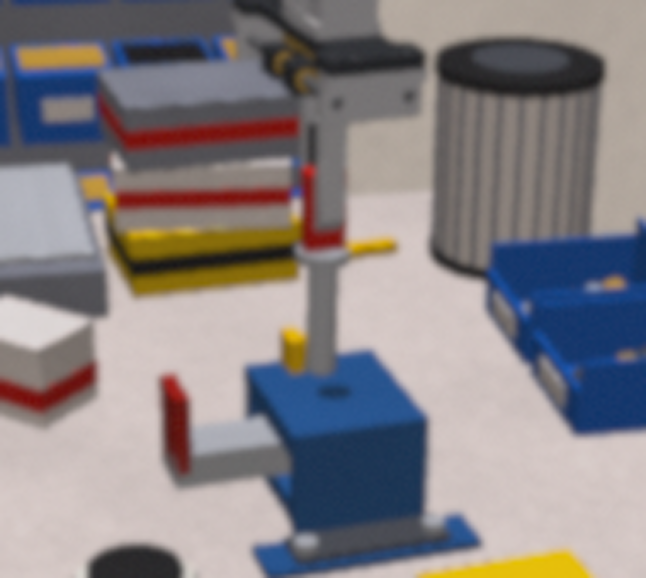

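Run:
```python
from rv import *
f=dict(np.load('side2.npz')); P,u,v=cloud(f); hsv=cv2.cvtColor(f['frame'],cv2.COLOR_RGB2HSV)[v,u].astype(int)
cam=f['T'][:3,3]
m=(abs(P[:,0]-636)<30)&(abs(P[:,1]-190)<30)&(P[:,2]>122)&(P[:,2]<190)&(hsv[:,1]<70)
Q=P[m]; print(m.sum())
from scipy.optimize import least_squares
def res(p,fit_r=False):
    o=np.array([p[0],p[1],155]); a=np.array([p[2],p[3],1]); a/=np.linalg.norm(a)
    d=Q-o; return np.linalg.norm(d-np.outer(d@a,a),axis=1)-11
r=least_squares(res,[636,192,0,0],loss='soft_l1',f_scale=2); print(r.x,np.abs(r.fun).mean())
for z in range(125,190,10):
    k=m&(abs(P[:,2]-z)<5); print(z,k.sum(),P[k].mean(0).round(1), 'x',P[k][:,0].min().round(1),P[k][:,0].max().round(1))
# hole in side image: darkness centroid on head top near hole
F=240/np.tan(np.radians(f['vfov']/2))
def px(p):
    c=np.linalg.inv(f['T'])@[*p,1]; return f['cx']-c[0]/c[2]*F, f['cy']+c[1]/c[2]*F
print('touch hole px',px([645.7,200.6,92]),'nominal tcp px at foot',px([634.7+.0,190.4,116]))
g=f['frame'][198:214,296:322].sum(2).astype(int)//3; print(g)
```

```text
234
[6.31489554e+02 1.89982504e+02 7.92977311e-04 7.30051778e-03] 1.5480179286973204
125 28 [630.4 181.3 125.8] x 620.5 641.2
135 29 [631.3 180.9 134.9] x 622.7 640.7
145 32 [630.3 181.  145. ] x 621.5 641.0
155 39 [630.6 180.7 155.3] x 620.7 640.6
165 35 [629.6 181.8 165.7] x 621.2 640.6
175 32 [630.2 181.1 175.2] x 621.4 639.8
185 39 [630.4 182.  184.9] x 621.1 640.6
touch hole px (np.float64(308.46409654321644), np.float64(204.21703436588103)) nominal tcp px at foot (np.float64(304.9969217992398), np.float64(197.41167876367467))
[[ 93  94  98  99  98 102 106 108 109 106 102  97  92  89  87  88  89  87
   89  88  88  87  89  89  89  97]
 [ 98  99 100  98  97  99 102 104 104 104 100  94  91  88  88  89  89  88
   89  86  88  90  89  88  88  91]
 [ 99  98  97  95  93  94  97  98 100  99  96  93  91  88  88  89  88  88
   88  88  90  89  88  88  88  89]
 [ 93  92  91  90  88  90  92  93  92  93  90  88  88  87  86  88  88  88
   88  88  87  88  89  89  87  89]
 [ 87  88  89  89  89  89  88  88  87  85  83  82  83  81  83  83  87  88
   89  89  88  88  87  87  88  88]
 [ 89  89  88  89
[... 482 characters left out ...]
80  85  87
   88  89  88  89  90  89  89  90]
 [ 90  90  90  90  90  91  91  88  87  88  87  87  86  86  86  87  89  88
   90  89  89  89  89  89  90  89]
 [ 92  91  91  92  93  91  90  90  90  90  90  90  90  90  89  90  90  89
   89  90  89  91  90  91  90  89]
 [ 91  91  91  91  92  91  91  90  90  88  89  91  90  90  91  90  90  89
   92  90  90  89  89  89  89  90]
 [ 92  91  92  91  91  92  91  92  90  92  91  91  91  91  91  91  91  90
   91  89  91  91  91  90  91  90]
 [ 91  90  93  92  91  92  91  92  89  90  91  91  90  91  91  91  91  91
   90  91  91  91  91  89  90  89]
 [ 91  91  92  90  92  91  92  92  92  93  92  90  91  91  92  91  91  90
   90  89  90  90  90  88  87  88]]
```

drive_tool --slide '[[0.16,0.12,-0.1],[0.16,0.12,-0.15],[0.15,0.12,-0.15],[0,0,-0.1],[0,0,-0.1],[0,0,0],[0,0,0],[0,0,0]]' --rotation '[[0,0,0],[0,0,0],[0,0,0],[0,0,0],[0,0,0],[0,0,0],[0,0,0],[0,0,0]]'

```text
t: 20.93
tcp_pos: [649.5, 201.0, 304.2]
ee_rot: [[-0.175, 0.985, -0.004], [0.985, 0.175, -0.002], [-0.001, -0.005, -1.0]]
force: [0.2, -0.1, -2.8]
finger_gap: 13.6
```

Run:
```python
from rv import *
y=np.radians(100)
show(tool([0,0,-1],[np.cos(y),np.sin(y),0]))
d=[]
for c,(a,b,x0,x1) in (('side',(150,240,260,360)),('top',(195,275,215,305))):
    f=bot.grab_frame(c); np.savez(c+'3.npz',**f); d.append(cv2.resize(f['frame'][a:b,x0:x1],(400,360),interpolation=cv2.INTER_CUBIC))
cv2.imwrite('pics/abv.png',np.hstack(d)[:,:,::-1])
f=dict(np.load('side3.npz')); P,u,v=cloud(f); hsv=cv2.cvtColor(f['frame'],cv2.COLOR_RGB2HSV)[v,u].astype(int)
m=(abs(P[:,0]-645)<30)&(abs(P[:,1]-198)<25)&(P[:,2]>102)&(P[:,2]<170)&(hsv[:,1]<70)
Q=P[m]; print(m.sum())
from scipy.optimize import least_squares
def res(p):
    o=np.array([p[0],p[1],92]); a=np.array([p[2],p[3],1]); a/=np.linalg.norm(a)
    e=Q-o; return np.linalg.norm(e-np.outer(e@a,a),axis=1)-11
r=least_squares(res,[645,200,0,0],loss='soft_l1',f_scale=2); print(r.x)
```

```text
20.93 [649.5 201.  304.2] [[-0.175, 0.985, -0.004], [0.985, 0.175, -0.002], [-0.001, -0.005, -1.0]] [ 1.240e+01  2.210e+01  5.770e+01 -1.000e-01  1.004e+02 -8.760e+01] [ 0.2 -0.1 -2.8] 13.6
rotvec deg [ 0.11 -0.26 -0.06]
217
[ 6.46942019e+02  2.00906463e+02  1.13979815e-02 -8.54503647e-03]
```

View pics/abv.png

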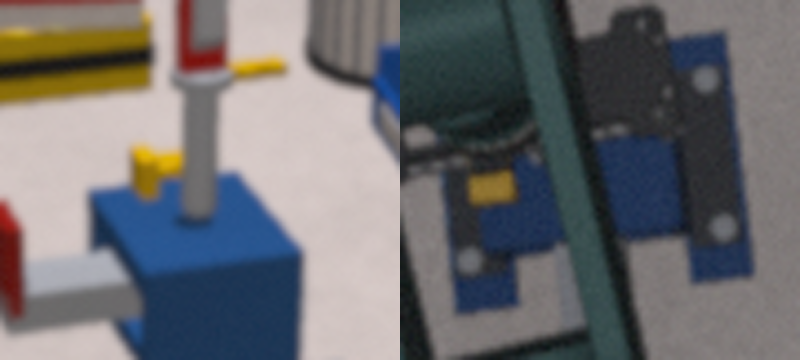

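The pin foot stands right over the hole. I'll lower it gently and feel.

drive_tool --slide '[[0,0,-0.08],[0,0,-0.08],[0,0,-0.07],[0,0,-0.07],[0,0,-0.05],[0,0,0],[0,0,0]]' --rotation '[[0,0,0],[0,0,0],[0,0,0],[0,0,0],[0,0,0],[0,0,0],[0,0,0]]'

```text
t: 21.62
tcp_pos: [649.2, 201.0, 297.7]
ee_rot: [[-0.175, 0.985, -0.001], [0.985, 0.175, -0.001], [-0.001, -0.001, -1.0]]
force: [-2.9, -0.7, 8.5]
finger_gap: 14.0
```

drive_tool --slide '[[0,0,-0.06],[0,0,-0.06],[0,0,0],[0,0,0]]' --rotation '[[0,0,0],[0,0,0],[0,0,0],[0,0,0]]'

```text
t: 21.95
tcp_pos: [649.2, 201.0, 297.3]
ee_rot: [[-0.175, 0.985, 0.003], [0.985, 0.175, -0.0], [-0.001, 0.003, -1.0]]
force: [-4.4, -1.8, 15.1]
finger_gap: 13.6
```

drive_tool --slide '[[-0.03,-0.005,0.05],[-0.03,-0.005,0],[0,0,0],[0,0,0]]' --rotation '[[0,0,0],[0,0,0],[0,0,0],[0,0,0]]'

```text
t: 22.28
tcp_pos: [648.4, 200.8, 297.4]
ee_rot: [[-0.175, 0.985, 0.005], [0.985, 0.175, -0.0], [-0.001, 0.004, -1.0]]
force: [-1.5, 1.1, 10.5]
finger_gap: 13.8
```

drive_tool --slide '[[-0.03,0,0],[-0.03,0,0],[0,0,0],[0,0,0]]' --rotation '[[0,0,0],[0,0,0],[0,0,0],[0,0,0]]'

```text
t: 22.62
tcp_pos: [647.5, 200.9, 297.3]
ee_rot: [[-0.174, 0.985, 0.007], [0.985, 0.174, 0.0], [-0.001, 0.007, -1.0]]
force: [0.2, -1.2, 8.9]
finger_gap: 13.9
```

drive_tool --slide '[[0.03,0,0.1],[0.03,0,0.1],[0,0,0],[0,0,0],[0,0,0]]' --rotation '[[0,0,0],[0,0,0],[0,0,0],[0,0,0],[0,0,0]]'

```text
t: 23.03
tcp_pos: [647.5, 200.7, 295.7]
ee_rot: [[-0.175, 0.985, -0.008], [0.985, 0.175, -0.002], [-0.001, -0.008, -1.0]]
force: [-0.6, 0.3, -2.7]
finger_gap: 13.6
```

drive_tool --slide '[[0,0,-0.1],[0,0,-0.1],[0,0,-0.05],[0,0,0],[0,0,0],[0,0,0]]' --rotation '[[0,0,0],[0,0,0],[0,0,0],[0,0,0],[0,0,0],[0,0,0]]'

```text
t: 23.53
tcp_pos: [647.7, 200.8, 289.8]
ee_rot: [[-0.175, 0.985, -0.005], [0.985, 0.175, -0.002], [-0.001, -0.005, -1.0]]
force: [-0.9, 0.5, -2.8]
finger_gap: 13.8
```

The foot has dropped into the hole. I'll carry on down, checking the force.

drive_tool --slide '[[0,0,-0.1],[0,0,-0.1],[0,0,-0.1],[0,0,-0.1],[0,0,0],[0,0,0]]' --rotation '[[0,0,0],[0,0,0],[0,0,0],[0,0,0],[0,0,0],[0,0,0]]'

```text
t: 24.03
tcp_pos: [647.7, 200.7, 277.2]
ee_rot: [[-0.175, 0.985, -0.006], [0.985, 0.175, -0.002], [-0.001, -0.006, -1.0]]
force: [-0.2, 1.0, -3.1]
finger_gap: 14.0
```

drive_tool --slide '[[0,0,-0.08],[0,0,-0.08],[0,0,-0.08],[0,0,0],[0,0,0]]' --rotation '[[0,0,0],[0,0,0],[0,0,0],[0,0,0],[0,0,0]]'

```text
t: 24.45
tcp_pos: [647.7, 200.8, 270.1]
ee_rot: [[-0.175, 0.985, -0.005], [0.985, 0.175, -0.002], [-0.001, -0.006, -1.0]]
force: [-0.9, 0.2, -3.8]
finger_gap: 13.8
```

drive_tool --slide '[[0,0,-0.1],[0,0,-0.1],[0,0,-0.1],[0,0,-0.1],[0,0,-0.1],[0,0,-0.1],[0,0,0],[0,0,0]]' --rotation '[[0,0,0],[0,0,0],[0,0,0],[0,0,0],[0,0,0],[0,0,0],[0,0,0],[0,0,0]]'

```text
t: 25.12
tcp_pos: [647.6, 200.7, 251.7]
ee_rot: [[-0.175, 0.985, -0.006], [0.985, 0.175, -0.002], [-0.001, -0.006, -1.0]]
force: [-1.8, -0.3, -4.4]
finger_gap: 13.7
```

drive_tool --slide '[[0,0,-0.08],[0,0,-0.08],[0,0,-0.08],[0,0,-0.08],[0,0,0],[0,0,0]]' --rotation '[[0,0,0],[0,0,0],[0,0,0],[0,0,0],[0,0,0],[0,0,0]]'

```text
t: 25.62
tcp_pos: [647.6, 200.8, 242.4]
ee_rot: [[-0.175, 0.985, -0.006], [0.985, 0.175, -0.002], [-0.001, -0.006, -1.0]]
force: [-3.2, -0.5, -2.8]
finger_gap: 13.9
```

drive_tool --slide '[[0,0,-0.06],[0,0,-0.06],[0,0,-0.06],[0,0,-0.06],[0,0,0],[0,0,0]]' --rotation '[[0,0,0],[0,0,0],[0,0,0],[0,0,0],[0,0,0],[0,0,0]]'

```text
t: 26.12
tcp_pos: [647.5, 200.8, 235.4]
ee_rot: [[-0.175, 0.985, -0.006], [0.985, 0.175, -0.002], [-0.001, -0.006, -1.0]]
force: [-4.4, -0.5, -1.0]
finger_gap: 13.9
```

drive_tool --slide '[[0,0,-0.1],[0,0,-0.1],[0,0,-0.1],[0,0,-0.1],[0,0,0],[0,0,0]]' --rotation '[[0,0,0],[0,0,0],[0,0,0],[0,0,0],[0,0,0],[0,0,0]]'

```text
t: 26.62
tcp_pos: [647.4, 200.7, 223.2]
ee_rot: [[-0.175, 0.985, -0.006], [0.985, 0.175, -0.002], [-0.001, -0.007, -1.0]]
force: [-5.6, -0.7, -2.1]
finger_gap: 13.8
```

drive_tool --slide '[[-0.03,0,-0.06],[0,0,-0.06],[0,0,-0.06],[0,0,-0.06],[0,0,0],[0,0,0]]' --rotation '[[0,0,0],[0,0,0],[0,0,0],[0,0,0],[0,0,0],[0,0,0]]'

```text
t: 27.12
tcp_pos: [647.0, 200.7, 216.1]
ee_rot: [[-0.175, 0.985, -0.005], [0.985, 0.175, -0.002], [-0.001, -0.005, -1.0]]
force: [-3.2, -0.2, -2.8]
finger_gap: 13.8
```

drive_tool --slide '[[0,0,-0.05],[0,0,-0.05],[0,0,-0.05],[0,0,0],[0,0,0]]' --rotation '[[0,0,0],[0,0,0],[0,0,0],[0,0,0],[0,0,0]]'

```text
t: 27.53
tcp_pos: [646.8, 200.7, 214.5]
ee_rot: [[-0.175, 0.985, -0.003], [0.985, 0.175, -0.002], [-0.001, -0.003, -1.0]]
force: [-6.9, -0.6, 5.3]
finger_gap: 13.9
```

drive_tool --slide '[[-0.02,0,-0.06],[0,0,-0.06],[0,0,0],[0,0,0],[0,0,0]]' --rotation '[[0,0,0],[0,0,0],[0,0,0],[0,0,0],[0,0,0]]'

```text
t: 27.95
tcp_pos: [646.4, 200.7, 214.3]
ee_rot: [[-0.175, 0.985, 0.0], [0.985, 0.175, -0.001], [-0.001, -0.0, -1.0]]
force: [-10.6, -2.3, 13.8]
finger_gap: 13.8
```

Run:
```python
from rv import *
show()
f=bot.grab_frame('side'); np.savez('side4.npz',**f); cv2.imwrite('pics/seat.png',cv2.resize(f['frame'][130:240,240:370],(780,660)[:2],interpolation=cv2.INTER_CUBIC)[:600,:,::-1])
```

```text
27.95 [646.4 200.7 214.3] [[-0.175, 0.985, 0.0], [0.985, 0.175, -0.001], [-0.001, -0.0, -1.0]] [ 12.5  22.8  66.9  -0.1  90.2 -87.6] [-10.6  -2.3  13.8] 13.8
```

View pics/seat.png

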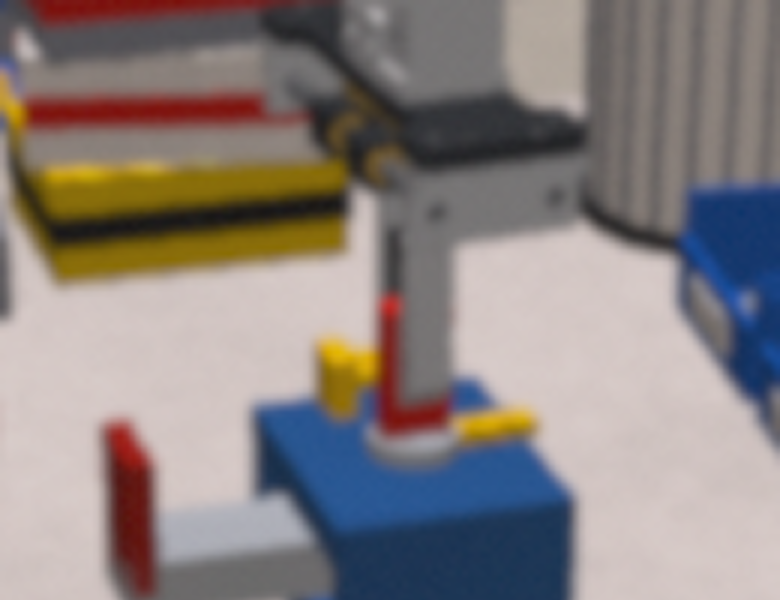

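Seated: the collar (crop 410,445) is on the head, the flag points along +x and the hook is at (345,375). I'll release and rise, turn the gripper half a turn and regrip with joint range to spare.

drive_tool --slide '[[0,0,0.12],[0,0,0],[0,0,0],[0,0,0],[0,0,0],[0,0,0.3],[0,0,0.6],[0,0,0.6],[-0.025,0,0.3],[0,0,0],[0,0,0],[0,0,0]]' --rotation '[[0,0,0],[0,0,0],[0,0,0],[0,0,0],[0,0,0],[0,0,0],[0,0,0],[0,0,0],[0,0,-1],[0,0,-1],[0,0,-1],[0,0,-1]]' --gripper 0.6

```text
t: 29.0
tcp_pos: [645.8, 200.8, 267.1]
ee_rot: [[0.246, 0.969, -0.004], [0.969, -0.246, 0.001], [-0.0, -0.004, -1.0]]
force: [0.4, 0.5, 0.7]
finger_gap: 37.4
```

drive_tool --slide '[[0,0,0],[0,0,0],[0,0,0],[0,0,0],[0,0,0],[0,0,0],[0,0,0],[0,0,0],[0,0,0],[0,0,0],[0,0,0],[0,0,0]]' --rotation '[[0,0,-1],[0,0,-1],[0,0,-1],[0,0,-1],[0,0,-1],[0,0,-1],[0,0,-1],[0,0,-1],[0,0,-1],[0,0,-1],[0,0,-1],[0,0,-1]]'

```text
t: 30.0
tcp_pos: [645.7, 200.8, 266.5]
ee_rot: [[0.998, 0.066, -0.001], [0.066, -0.998, 0.005], [-0.001, -0.005, -1.0]]
force: [-0.4, -0.4, -0.3]
finger_gap: 37.4
```

drive_tool --slide '[[0,0,0],[0,0,0],[0,0,0],[0,0,0],[0,0,0],[0,0,0],[0,0,0],[0,0,0],[0,0,0],[0,0,0],[0,0,0],[0,0,0]]' --rotation '[[0,0,-1],[0,0,-1],[0,0,-1],[0,0,-1],[0,0,-1],[0,0,-1],[0,0,-1],[0,0,-1],[0,0,-1],[0,0,-1],[0,0,-1],[0,0,-1]]'

```text
t: 31.0
tcp_pos: [645.7, 200.8, 266.5]
ee_rot: [[0.371, -0.929, 0.005], [-0.929, -0.371, 0.003], [-0.001, -0.006, -1.0]]
force: [0.1, 0.2, -0.2]
finger_gap: 37.3
```

drive_tool --slide '[[0,0,0],[0,0,0],[0,0,-0.3],[0,0,-0.5],[0,0,-0.5],[0,0,-0.3],[0,0,-0.08],[0,0,0],[0,0,0]]' --rotation '[[0,0,-1],[0,0,-0.9],[0,0,0],[0,0,0],[0,0,0],[0,0,0],[0,0,0],[0,0,0],[0,0,0]]'

```text
t: 31.75
tcp_pos: [645.7, 200.8, 216.2]
ee_rot: [[0.186, -0.983, 0.005], [-0.983, -0.186, 0.002], [-0.001, -0.006, -1.0]]
force: [-0.8, 0.8, 0.2]
finger_gap: 37.4
```

drive_tool --slide '[[0,0,0],[0,0,0],[0,0,0],[0,0,0],[0,0,0],[0,0,0],[0,0,0]]' --rotation '[[0,0,0],[0,0,0],[0,0,0],[0,0,0],[0,0,0],[0,0,0],[0,0,0]]' --gripper 1

```text
t: 32.33
tcp_pos: [645.7, 200.6, 216.4]
ee_rot: [[0.185, -0.983, 0.006], [-0.983, -0.185, 0.002], [-0.001, -0.006, -1.0]]
force: [-0.2, -1.0, 2.2]
finger_gap: 13.8
```

drive_tool --slide '[[0,0,0],[0,0,0],[0,0,0],[0,0,0],[0,0,0],[0,0,0],[0,0,0],[0,0,0],[0,0,0],[0,0,0]]' --rotation '[[0,0,0.5],[0,0,0.7],[0,0,0.7],[0,0,0.7],[0,0,0.7],[0,0,0.7],[0,0,0.7],[0,0,0.7],[0,0,0],[0,0,0]]'

```text
t: 33.17
tcp_pos: [645.9, 200.2, 216.4]
ee_rot: [[0.681, -0.732, 0.004], [-0.732, -0.681, 0.004], [0.0, -0.006, -1.0]]
force: [0.1, -2.6, 3.1]
finger_gap: 13.9
```

drive_tool --slide '[[0,0,0],[0,0,0],[0,0,0],[0,0,0],[0,0,0],[0,0,0],[0,0,0],[0,0,0],[0,0,0],[0,0,0],[0,0,0],[0,0,0]]' --rotation '[[0,0,0.7],[0,0,0.7],[0,0,0.7],[0,0,0.7],[0,0,0.7],[0,0,0.7],[0,0,0.7],[0,0,0.7],[0,0,0.7],[0,0,0.7],[0,0,0.6],[0,0,0]]'

```text
t: 34.17
tcp_pos: [646.1, 200.3, 216.5]
ee_rot: [[1.0, -0.024, 0.001], [-0.024, -1.0, 0.005], [0.001, -0.005, -1.0]]
force: [1.3, -3.2, 3.1]
finger_gap: 13.7
```

Run:
```python
from rv import *
s=show(); print(s['ft_torque'])
```

```text
34.17 [646.1 200.3 216.5] [[1.0, -0.024, 0.001], [-0.024, -1.0, 0.005], [0.001, -0.005, -1.0]] [12.3 22.7 66.9  0.2 90.3 13.7] [ 1.3 -3.2  3.1] 13.7
[-0.47804612 -0.11725841 -0.07976671]
```

drive_tool --slide '[[0,0,0],[0,0,0],[0,0,0],[0,0,0],[0,0,0],[0,0,0]]' --rotation '[[0,0,0.35],[0,0,0.35],[0,0,0.35],[0,0,0.35],[0,0,0],[0,0,0]]'

```text
t: 34.67
tcp_pos: [646.1, 200.5, 216.5]
ee_rot: [[0.993, 0.12, 0.001], [0.12, -0.993, 0.005], [0.001, -0.005, -1.0]]
force: [2.6, -3.1, 4.2]
finger_gap: 13.6
```

Run:
```python
from rv import *
s=show(); print(s['ft_torque'])
```

```text
34.67 [646.1 200.5 216.5] [[0.993, 0.12, 0.001], [0.12, -0.993, 0.005], [0.001, -0.005, -1.0]] [12.3 22.7 66.9  0.3 90.3  5.4] [ 2.6 -3.1  4.2] 13.6
[-0.39849847 -0.41331008 -0.03675956]
```

No wall contact yet at 6.9°. I'll continue gently.

drive_tool --slide '[[0,0,0],[0,0,0],[0,0,0],[0,0,0]]' --rotation '[[0,0,0.25],[0,0,0.25],[0,0,0],[0,0,0]]'

```text
t: 35.0
tcp_pos: [646.1, 200.5, 216.5]
ee_rot: [[0.985, 0.173, 0.0], [0.173, -0.985, 0.005], [0.001, -0.005, -1.0]]
force: [2.9, -3.7, 5.1]
finger_gap: 13.9
```

Run:
```python
from rv import *
s=show(); print(s['ft_torque'])
f=bot.grab_frame('side'); cv2.imwrite('pics/turn.png',cv2.resize(f['frame'][150:240,250:350],(600,540),interpolation=cv2.INTER_CUBIC)[:,:,::-1])
```

```text
35.0 [646.1 200.5 216.5] [[0.985, 0.173, 0.0], [0.173, -0.985, 0.005], [0.001, -0.005, -1.0]] [12.3 22.7 66.9  0.3 90.4  2.4] [ 2.9 -3.7  5.1] 13.9
[-0.51892579 -0.48263387 -0.12143931]
```

View pics/turn.png

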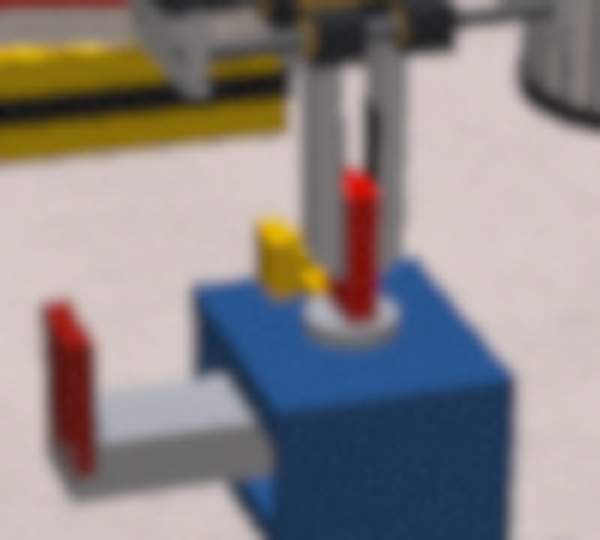

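The flag runs in under the hook (crop 310,280), and the tongue is still home. I'll press on softly to the wall.

drive_tool --slide '[[0,0,0],[0,0,0],[0,0,0],[0,0,0]]' --rotation '[[0,0,0.2],[0,0,0.2],[0,0,0],[0,0,0]]'

```text
t: 35.38
tcp_pos: [646.1, 200.6, 216.5]
ee_rot: [[0.977, 0.215, 0.0], [0.215, -0.977, 0.005], [0.001, -0.005, -1.0]]
force: [3.8, -2.9, 4.8]
finger_gap: 14.1
```

Run:
```python
from rv import *
s=show(); print(s['ft_torque'])
```

```text
35.38 [646.1 200.6 216.5] [[0.977, 0.215, 0.0], [0.215, -0.977, 0.005], [0.001, -0.005, -1.0]] [12.4 22.7 66.9  0.3 90.4 -0. ] [ 3.8 -2.9  4.8] 14.1
[-0.59441075 -0.66596342 -0.41340851]
```

drive_tool --slide '[[0,0,0],[0,0,0],[0,0,0],[0,0,0],[0,0,0],[0,0,0.2],[0,0,0.5],[0,0,0.8],[0,0,0.8],[0,0,0.8],[0,0,0.8],[0,0,0.6]]' --rotation '[[0,0,0],[0,0,0],[0,0,0],[0,0,0],[0,0,0],[0,0,0],[0,0,0],[0,0,0],[0,0,0],[0,0,0],[0,0,0],[0,0,0]]' --gripper 0.6

```text
t: 36.38
tcp_pos: [645.4, 200.9, 353.9]
ee_rot: [[0.976, 0.216, 0.001], [0.216, -0.976, 0.006], [0.002, -0.005, -1.0]]
force: [0.2, 0.6, 0.4]
finger_gap: 37.7
```

drive_tool --slide '[[-0.9,0,0],[-0.9,0,0],[-0.9,0,0],[-0.9,0,0],[-0.9,0,0],[-0.9,0,0],[-0.9,0,0],[-0.9,0,0],[0,0,0],[0,0,0]]' --rotation '[[0,0,0],[0,0,0],[0,0,0],[0,0,0],[0,0,0],[0,0,0],[0,0,0],[0,0,0],[0,0,0],[0,0,0]]'

```text
t: 37.22
tcp_pos: [428.6, 200.9, 351.9]
ee_rot: [[0.976, 0.217, 0.0], [0.217, -0.976, 0.006], [0.002, -0.005, -1.0]]
force: [0.6, 0.0, -0.2]
finger_gap: 37.8
```

Run:
```python
from rv import *
show()
d=[]
for c,(a,b,x0,x1) in (('side',(150,240,250,350)),('top',(195,285,210,310))):
    f=bot.grab_frame(c); d.append(cv2.resize(f['frame'][a:b,x0:x1],(400,360),interpolation=cv2.INTER_CUBIC))
    for n in('pin','pin_collar','pin_tab','pin_flag'): print(c,n,[(round(q['score'],2),np.round(q['location']).tolist()) for q in bot.tip_of(c,n) if q['location'][1]>100])
    P,u,v=cloud(f); hsv=cv2.cvtColor(f['frame'],cv2.COLOR_RGB2HSV)[v,u].astype(int)
    red=((hsv[:,0]<8)|(hsv[:,0]>172))&(hsv[:,1]>120)
    t=red&(abs(P[:,0]-645)<40)&(abs(P[:,1]-199)<40); Q=P[t]; print('tab',t.sum(),Q.mean(0),np.percentile(Q[:,2],97),'yaw rect',cv2.minAreaRect(Q[Q[:,2]>140][:,:2].astype(np.float32)) if (Q[:,2]>140).sum()>4 else None)
    k=red&(abs(P[:,0]-530)<25)&(abs(P[:,1]-185)<40); print('lug',P[k].mean(0))
cv2.imwrite('pics/final.png',np.hstack(d)[:,:,::-1])
```

```text
37.22 [428.6 200.9 351.9] [[0.976, 0.217, 0.0], [0.217, -0.976, 0.006], [0.002, -0.005, -1.0]] [ 18.1  -5.2  83.2   0.3 101.9   5.6] [ 0.6  0.  -0.2] 37.8
side pin [(0.3, [643.0, 198.0, 87.0])]
side pin_collar [(0.87, [650.0, 205.0, 96.0])]
side pin_tab [(0.89, [646.0, 202.0, 136.0])]
side pin_flag [(0.73, [637.0, 257.0, 98.0])]
tab 150 [642.62871708 190.12210155 135.24666423] 157.63313814613653 yaw rect ((642.8372192382812, 197.99267578125), (13.972684860229492, 35.433013916015625), 7.792061805725098)
lug [525.43284944 171.76812964  91.55683316]
top pin [(0.65, [642.0, 201.0, 10.0]), (0.28, [647.0, 198.0, 95.0])]
top pin_collar [(0.71, [632.0, 250.0, 97.0]), (0.58, [646.0, 200.0, 95.0])]
top pin_tab [(0.6, [647.0, 202.0, 5.0]), (0.55, [642.0, 199.0, 134.0])]
top pin_flag [(0.48, [631.0, 254.0, 93.0])]
tab 70 [644.77768336 198.84043944 153.16539404] 163.19137333462857 yaw rect ((646.2435302734375, 198.53257751464844), (12.755437850952148, 29.60120391845703), 8.356297492980957)
lug [527.23801671 183.83121371 110.16546647]
```

View pics/final.png

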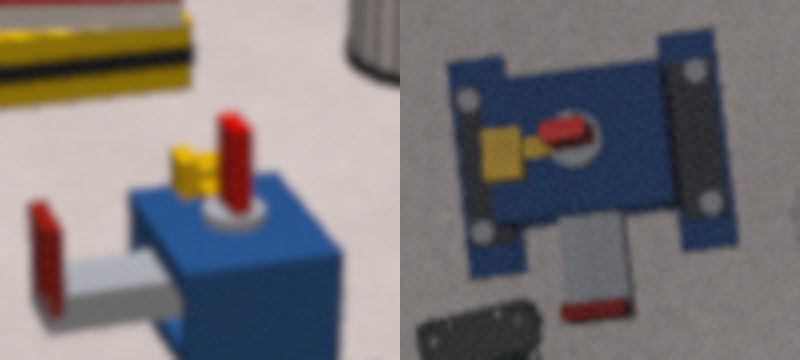

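```bash
python3 -c "
from h import *
print(bot.sign_off())"
```

```text
the job is handed in; nothing more can be done
None
```

I did the whole job in the order asked and handed it in at about 37 s; the sign-off gives no verdict.

- **Tongue:** I gripped the lug and pushed it home until the stop pushed back with about 21 N. That gave the true hole at about (645.7, 200.6) mm. The last pictures still put the lug at about x 525–527 mm, against 528.4 mm felt at the stop.
- **Pin in:** I took the steel pin with the red tab from the cradle; the pink and purple look-alikes were left alone. Its foot first landed on the rim with about 15 N. I lifted it, shifted it about 2 mm and it went down with little resistance until the collar seated. The tab top reads 157.6 mm in the side picture, against 158 expected when seated. The top camera reads 163 mm, its depth being noisier there.
- **Flag:** I let go, regripped half a turn round because joint 6 was near its limit, and turned the pin until the wall pushed back with about 0.4 N m. Then I let go and backed away.
- **Last checks:** The final picture shows the flag under the yellow hook. The flag's angle past the jaw's +y reads about 2° from the tab, 3° to 9° from the networks' flag tip and 6° from the gripper at contact. So contact with the wall rests on the felt torque, not on the pictures.
- **Stock:** The parts visible in the last pictures looked unmoved, but I did not re-measure the bystanders at the end.

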